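Find the full-depth hole with the depth-gauge pin

TASK

One of the three blind holes in the aluminium fitting was drilled to full depth, the other two are too shallow, which cannot be seen from outside. Take the steel gauge pin from its wooden stand and push it down into the holes, right to the bottom, until you find the one where the dark ring on the pin comes down level with the fitting's top face; leave the pin standing fully home in that hole and let go of it. A stiff sliding disc in each hole stops the pin before the true bottom, so push on through it, but never press the pin down with more than about 40 N, and leave the spray can, sanding block and cup where they are.

Things in the scene. Friction and masses are not known exactly. Their poses are not given: they have to be found in the camera images.
- gauge: Loose steel pin, about 110 g, 90 mm long, upright in the stand at the start. Origin at the centre of its foot, z up along the pin. Shank 14 mm in diameter, the lowest 7 mm tapering to a 9.6 mm foot; from 55 to 90 mm above the foot a round head 24 mm in diameter to grip. A thin dark ring (1.6 mm wide) runs round the shank.
- gauge_mark (a point): The middle of the dark ring, on the pin's axis, 40 mm above its foot.
- stand: Fixed wooden block 70 x 70 x 25 mm that holds the pin loosely at the start, in a hole 18 mm wide and 19 mm deep in its middle. Origin at the centre of its underside, on the bench.
- fitting: Fixed aluminium block, 56 mm (its x) by 136 mm (its y) by 55 mm high. Origin at the centre of its underside, on the bench; z up. Three upright blind holes 15.4 mm wide with 1.5 mm chamfers lie along its y axis, 42 mm apart. Pushed right to the bottom, the pin's foot goes 40 mm deep in one of them, a different one each time, and only 33 or 30 mm deep in the others.
- hole0 (a point): Middle of the mouth of one hole, level with the fitting's top face, 42 mm to the fitting's -y side of the centre.
- hole1 (a point): Middle of the mouth of the middle hole, level with the top face. In every hole a captive brass disc, 14 to 22 mm below the top face at the start, slides stiffly: the pin's foot meets it first and pushes it down with about 9 N, more if forced sideways (the disc stays where it is left, the pin rests on it). At the true bottom the disc stops and the force rises steeply.
- hole2 (a point): Middle of the mouth of the hole 42 mm to the fitting's +y side of the centre, level with the top face.
- spray_can: Bystander: loose white can with a yellow band, 56 mm wide, 160 mm tall, upright. Origin at the centre of its underside.
- sanding_block: Bystander: loose wooden block 90 x 45 x 22 mm. Origin at the centre of its underside.
- rivet_cup: Bystander: loose steel cup, 70 mm wide, 60 mm tall. Origin at the centre of its underside.
Not all that is in view belongs to the job. Several things have the shape of the gauge; the one meant has the colours described above. Leave any blue look-alike of the fitting alone.

How it is judged:
By the outcome, as a careful person would: the job done as asked, in the order asked, and still so for the second after the job is handed in, with the robot touching nothing.
It also fails if it takes over 69 s, if anything falls off the work surface, if the arm or the gripper's body presses on something with over 40 N, if the wrist force passes 120 N, or if a joint passes its speed limit or range.

ROBOT

A 6-joint arm with a two-finger parallel gripper is mounted at the origin on the work surface. World frame = base frame: x ahead of the robot, y to its left, z up, the work surface at z = 0. Lengths are in m, angles in rad, forces in N, time in s.
With the tool pointing down it reaches from about 0.375 to 0.9 m from the base axis. Payload 3.1 kg.
Tool frame: the origin (TCP) lies at the centre of the arm's flange, where the gripper is bolted on; the fingertips stand 182 mm ahead of it and the grasp point (between the pads) lies 164 mm ahead of it; z points along the fingers, y is the line along which they close (so a half turn about z gives the same grasp; the last joint's range is limited). The gripper opens to 87 mm and grips with 3 to 60 N. Pads are 19 mm wide; open, the fingers measure 117 mm over their backs; the gripper's body (75 mm by 190 mm) begins 51 mm behind the grasp point.
Start: joints at [0.962, 0.527, 1.433, -0, 1.181, -0.178], TCP at [0.261, 0.568, 0.405] pointing down, gripper open.
Joint ranges: [-3.08, 3.08], [-0.75, 2.2], [0.22, 2.44], [-1.43, 4.57], [0, 2.65], [-2.85, 2.85]. Speed limits (rad/s): [2.79, 2.79, 3.14, 3.14, 3.14, 3.14].

INTERFACE

Orientations are given as a unit quaternion [x, y, z, w].
In Python, from rig import * gives the robot as it stands.
- The arm moves only by the tool move_arm, never from a script. Its argument "commands" is a list that holds one entry, the list of rows, each a list of 6 numbers: the shift along the tool's x, y, z in units of 40 mm (1.0 is 40 mm), then the turn, a rotation vector about the tool's x, y, z in rad. A call has 1 to 12 rows; each row is the pose to reach, as a shift and turn from the pose commanded when the call began, along the tool's axes at that moment; what a row does not reach only later rows make up. A row lasts 1/8 s, in which the tool goes at most 62.5 mm and 10.7 degrees, less where a joint would pass 70% of its speed; a pose out of reach is approached as far as the arm can. A call with a gripper value outside its range is refused whole. "claw" is the closure, from -1 (fully open) to 1 (shut), so that 0 is half open, set as the call begins (left out, the last holds). The fingers move at their own pace and stop on an object; "squeeze" is the grip in N (left out, the last holds). Time passes only in rows, so rows that repeat a pose let the fingers close. It gives the time, the measured TCP pose, the force, the opening and the grip force at its end, in the units of the state.
- get_obs(): the state, without advancing time (a new reading comes with each control period).
- camera(name): name is "side" or "top"; returns a dict with "pixels" (480x640x3 uint8, blue, green, red), "range_z" (480x640 float32, m along the optical axis (not along the pixel's ray), 0 where there is no reading), "camera_matrix" (3x3 intrinsics, pixels), "extrinsics" (4x4, takes a point from world to camera coordinates). Camera axes: x right, y up, looking along -z (the intrinsics and any distortion apply to the point x, -y, -z); pixel columns grow to the right and rows downward; lengths in m; the calibration is good to about 2 mm. A picture is of the moment at which its call begins.
- hand_in(): hands the job in; it is judged then, once.
The state is a dict: "time": time; "q": joint angles; "joint_velocities": joint speeds; "joint_torque": joint torques, N m; "position": TCP position; "tool_rot": TCP orientation; "ft_force": force on the tool from outside, world axes, zero at the start; "moment": the same for the moment, N m; "grip_width": finger opening in m; "grip_force": force on a finger pad.
Only numpy, scipy, OpenCV 4.12 (cv2) and the standard library are available. Lean on these libraries where they do the work, as an engineer would, in place of code of your own. Each camera call takes 0.05 s, during which the arm holds its last target. There are 200 camera calls.

## Working session

There is one attempt and no reset: what is moved stays moved. The work goes in short steps, Python scripts to look and compute and a tool call to move; the robot and the scene stay as the last step left them, time stands still between calls to the robot, and variables do not carry over. Pictures are saved under pics/ and viewed, at most 10 in all, crops included, and the job is handed in when it is done.

Besides the shell and the picture viewer there is one more tool, called after "Call:" in YAML: its name, and indented under it one key for each argument. move_arm: Moves the arm, as the interface text tells. Its arguments: {"type":"object","properties":{"commands":{"type":"array","items":{"type":"array","items":{"type":"array","items":{"type":"number"}}}},"claw":{"type":"number"},"squeeze":{"type":"number"}},"required":["commands"]}

```bash
mkdir -p pics; ls; python3 - <<'E'
from rig import *
import cv2,numpy as np
o=get_obs();print({k:np.round(v,3).tolist() for k,v in o.items()})
for n in("side","top"):
    c=camera(n);cv2.imwrite(f"pics/{n}0.png",c["pixels"]);np.savez(f"{n}0.npz",**c)
    print(n,c["camera_matrix"].round(1).tolist(),c["extrinsics"].round(3).tolist(),[k for k in c])
E
```

```text
pics
{'time': 0.0, 'q': [0.962, 0.528, 1.434, -0.0, 1.181, -0.179], 'joint_velocities': [-0.001, -0.001, -0.001, 0.001, -0.0, 0.001], 'joint_torque': [0.0, -44.004, -17.659, 0.063, 0.058, -0.0], 'position': [0.261, 0.568, 0.404], 'tool_rot': [0.214, 0.977, -0.001, -0.0], 'ft_force': [0.232, 0.311, -0.195], 'moment': [-0.038, -0.044, 0.011], 'grip_force': 0.0, 'grip_width': 0.087}
side [[556.6, 0.0, 327.7], [0.0, 556.6, 246.3], [0.0, 0.0, 1.0]] [[0.697, -0.717, 0.024, -0.353], [0.376, 0.393, 0.839, -0.275], [-0.611, -0.576, 0.543, -0.898], [0.0, 0.0, 0.0, 1.0]] ['pixels', 'range_z', 'camera_matrix', 'extrinsics']
top [[513.9, 0.0, 317.1], [0.0, 513.9, 230.2], [0.0, 0.0, 1.0]] [[0.022, -1.0, -0.008, 0.048], [0.995, 0.021, 0.096, -0.549], [-0.096, -0.01, 0.995, -1.091], [0.0, 0.0, 0.0, 1.0]] ['pixels', 'range_z', 'camera_matrix', 'extrinsics']
```

View pics/side0.png

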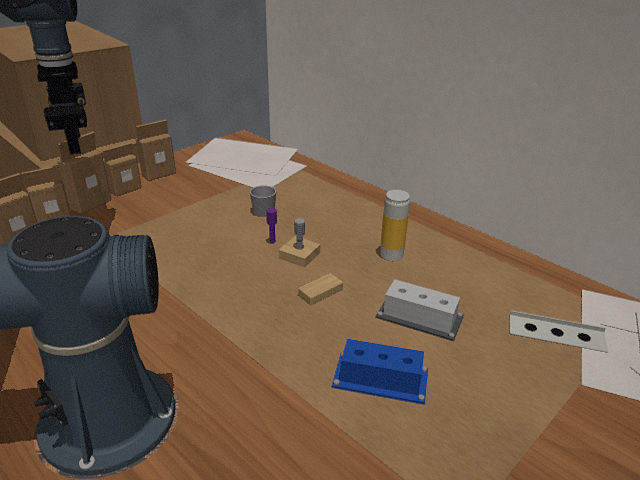

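View pics/top0.png

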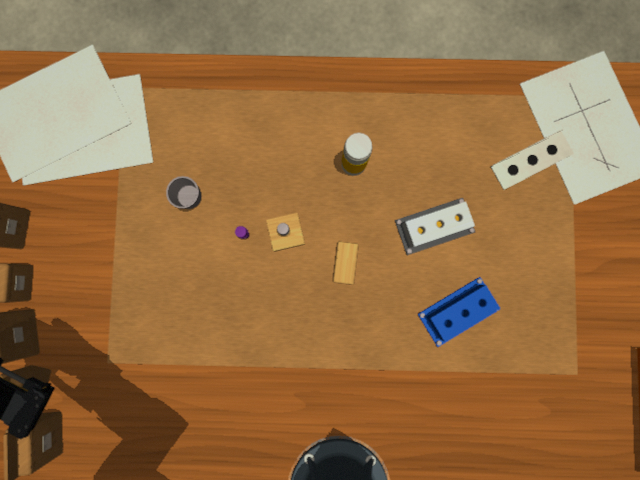

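The gauge candidates are the steel pin in the wooden stand (side 300,228; top 283,229) and a purple look-alike (side 272,222; top 241,232). I choose the steel pin. For the fitting, I choose the grey block (side 422,305; top 436,226). I rule out the blue block (top 459,312) and the flat plate (top 532,160).

```bash
cat > h.py <<'E'
import numpy as np,cv2
def ray(c,u,v):
    K,E=c["camera_matrix"],c["extrinsics"]
    d=np.array([(u-K[0,2])/K[0,0],-(v-K[1,2])/K[1,1],-1.]);R,t=E[:3,:3],E[:3,3]
    return -R.T@t,R.T@d
def onz(c,u,v,z):
    o,d=ray(c,u,v);return o+d*(z-o[2])/d[2]
def cloud(c):
    K,E=c["camera_matrix"],c["extrinsics"];Z=c["range_z"].astype(float)
    v,u=np.mgrid[:480,:640]
    P=np.dstack([(u-K[0,2])/K[0,0]*Z,-(v-K[1,2])/K[1,1]*Z,-Z])
    return (P-E[:3,3])@E[:3,:3]
def tri(a,b):  # two rays -> point, gap
    A=[];B=[]
    for o,d in(a,b):
        d=d/np.linalg.norm(d);M=np.eye(3)-np.outer(d,d);A.append(M);B.append(M@o)
    p=np.linalg.solve(sum(A),sum(B));o,d=a;w=np.cross(a[1],b[1]);return p,abs((b[0]-a[0])@w)/np.linalg.norm(w)
E
python3 - <<'E'
from h import *
T=dict(np.load("top0.npz"));S=dict(np.load("side0.npz"))
np.set_printoptions(precision=4,suppress=True)
PT,PS=cloud(T),cloud(S)
def box(P,u0,u1,v0,v1): 
    m=np.zeros((480,640),bool);m[v0:v1,u0:u1]=1;return m
# bench
print("bench z",np.median(PT[250:270,200:230,2]),np.median(PS[300:320,230:260,2]))
for n,P,b in(("top",PT,(395,480,190,260)),("side",PS,(375,465,275,335))):
    m=box(P,*b);z=P[...,2];h=np.histogram(z[m],bins=np.arange(0,.08,.003));print(n,"fit",h[0])
    f=m&(abs(z-.055)<.006);print(" top z",np.median(z[f]))
    C=cv2.minAreaRect(P[f][:,:2].astype(np.float32)*1000);print(C)
    hull=np.zeros((480,640),np.uint8);c=cv2.convexHull(np.argwhere(f)[:,::-1].astype(np.int32));cv2.fillPoly(hull,[c],1)
    sat=(T if n=="top" else S)["pixels"].astype(int)
    hole=(cv2.erode(hull,np.ones((3,3)))>0)&((z<.048)|(sat.max(2)<120)|(sat.max(2)-sat.min(2)>60))
    k,l,st,ce=cv2.connectedComponentsWithStats(hole.astype(np.uint8))
    for i in range(1,k):
        if st[i,4]>8: print("  hole",st[i],ce[i],onz(T if n=="top" else S,*ce[i],.055))
for n,P,b,hb in(("top",PT,(272,296,218,242),0),("side",PS,(288,312,212,255),0)):
    m=box(P,*b);z=P[...,2];f=m&(z>.085);print(n,"pin top",np.percentile(z[f],[50,95]),f.sum(),P[f].mean(0),np.argwhere(f).mean(0)[::-1])
for n,P,b in(("top",PT,(262,308,208,254)),("side",PS,(275,325,235,268))):
    m=box(P,*b);z=P[...,2];f=m&(abs(z-.025)<.005);print(n,"stand",np.median(z[f]),cv2.minAreaRect(P[f][:,:2].astype(np.float32)*1000))
a=cv2.resize(S["pixels"][205:275,255:335],None,fx=5,fy=5);b=cv2.resize(S["pixels"][275:345,370:470],None,fx=4,fy=5);
cv2.imwrite("pics/crop1.png",np.hstack([a,b])[:600,:800])
E
```

```text
bench z 0.0009693710989634672 -0.0001490159121150683
top fit [1556  756  398   94   17    9    4    9    7    9   30   29   22   35
   22   17   64  508  796  207    7    0    0    0    0    0]
 top z 0.0547121428550939
((564.6207275390625, -200.4127655029297), (55.754276275634766, 137.1623077392578), 19.79618263244629)
  hole [455 214   8   8  43] [458.2558 217.2558] [ 0.5792 -0.2387  0.055 ]
  hole [436 220   8   8  46] [439.7609 223.5652] [ 0.5649 -0.1996  0.055 ]
  hole [418 227   7   7  43] [421.1163 229.8837] [ 0.5506 -0.1602  0.055 ]
side fit [1039  383  268  100   85   80   81   94   85   92   94   91   76   90
  101  119  109  541  678   15    0    0    0    0    0    0]
 top z 0.054102416944254994
((563.0321655273438, -202.93310546875), (63.361209869384766, 136.8194580078125), 19.201465606689453)
  hole [399 289   7   4  26] [402.  290.5] [ 0.5473 -0.1652  0.055 ]
  hole [387 295  65  20 131] [418.8702 304.9542] [ 0.5344 -0.216   0.055 ]
  hole [419 295   8   4  28] [422.4643 296.3929] [ 0.5613 -0.205   0.055 ]
  hole [440 300   8   5  30] [443.6    302.2667] [ 0.5758 -0.2447  0.055 ]
top pin top [0.0959 0.0989] 113 [0.5412 0.1273 0.114 ] [283.4159 228.7611]
side pin top [0.0942 0.0971] 88 [0.5216 0.1056 0.1073] [299.1023 222.6705]
top stand 0.025184095126430335 ((543.4153442382812, 129.50531005859375), (70.44786834716797, 70.16071319580078), 14.318963050842285)
side stand 0.023855425824759652 ((540.7718505859375, 125.9975814819336), (77.1339111328125, 73.3648681640625), 13.22465705871582)
```

View pics/crop1.png

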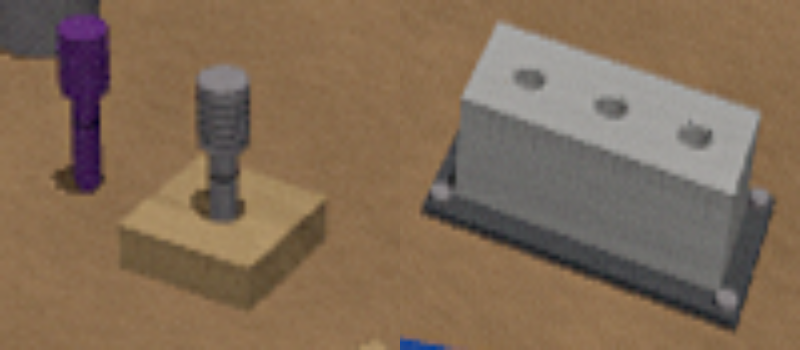

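The crop shows the steel pin with its dark ring standing in the wooden stand, with the purple look-alike on its left. On the right is the grey fitting with its three holes.

```bash
cat >> h.py <<'E'
def shift(o,target):
    from scipy.spatial.transform import Rotation as R
    return (R.from_quat(o["tool_rot"]).inv().apply(np.array(target)-o["position"])/.04).round(3)
E
python3 - <<'E'
from h import *; from rig import *
T=dict(np.load("top0.npz"));S=dict(np.load("side0.npz"))
z=cloud(T)[...,2]; PT=cloud(T);PS=cloud(S)
def headmask(P,b):
    m=np.zeros((480,640),bool);m[b[2]:b[3],b[0]:b[1]]=1;return m&(P[...,2]>.09)&(P[...,2]<.102)
a=np.argwhere(headmask(PT,(274,294,218,240))).mean(0)[::-1];b=np.argwhere(headmask(PS,(290,310,212,232))).mean(0)[::-1]
print(a,b,onz(T,*a,.096),onz(S,*b,.096),tri(ray(T,*a),ray(S,*b)))
p=onz(T,*a,.096); 
o=get_obs();print(shift(o,[p[0],p[1],.354]),shift(o,[p[0],p[1],.244]))
E
```

```text
[283.13888889 228.53703704] [299.07462687 221.35820896] [0.54317331 0.12882194 0.096     ] [0.53756409 0.12215667 0.096     ] (array([0.54385266, 0.12911954, 0.09049511]), np.float64(0.0003707203635055765))
[-10.996  -7.017   1.257] [-10.997  -7.011   4.007]
```

Call:
move_arm:
  commands:
    - [[-1,-0.63,0.1,0,0,0],[-2.2,-1.4,0.3,0,0,0],[-3.4,-2.2,0.4,0,0,0],[-4.6,-3,0.5,0,0,0],[-5.8,-3.7,0.6,0,0,0],[-7,-4.5,0.8,0,0,0],[-8.2,-5.3,0.9,0,0,0],[-9.4,-6,1,0,0,0],[-10.4,-6.6,1.1,0,0,0],[-11,-7,1.25,0,0,0],[-11,-7,1.25,0,0,0],[-11,-7,1.25,0,0,0]]
  claw: 0
  squeeze: 55

```text
time: 1.6
position: [0.5432, 0.1301, 0.3545]
tool_rot: [0.214, 0.977, 0.0, -0.001]
ft_force: [-0.8, 0.4, 0.2]
grip_width: 0.0436
grip_force: 0.0
```

```bash
python3 - <<'E'
from h import *; from rig import *
o=get_obs();print(o["position"],o["tool_rot"],o["q"],o["grip_width"],shift(o,[.5432,.1285,.244]))
a=camera("side");b=camera("top");cv2.imwrite("pics/c2.png",np.hstack([cv2.resize(a["pixels"][110:290,240:380],None,fx=2.7,fy=3),cv2.resize(b["pixels"][140:320,200:350],None,fx=2.7,fy=3)])[:600,:800])
E
```

```text
[0.54322917 0.13011426 0.354452  ] [ 2.13812716e-01  9.76874321e-01  2.66875816e-05 -8.25988656e-04] [ 3.49426389e-02  5.04066533e-01  1.65146818e+00  5.52376968e-04
  9.87645234e-01 -1.10520552e+00] 0.04364048207479875 [-0.021 -0.036  2.761]
```

View pics/c2.png

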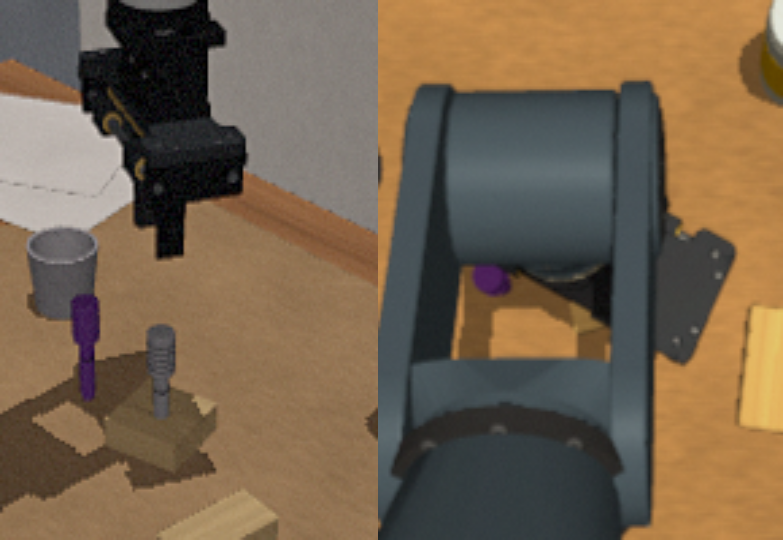

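The side view shows the fingers at (170,230) above the steel pin's head at (160,350), clear of the purple pin. I'll descend and grip.

Call:
move_arm:
  commands:
    - [[0,-0.03,0.6,0,0,0],[0,-0.03,1.2,0,0,0],[0,-0.03,1.8,0,0,0],[0,-0.03,2.3,0,0,0],[0,-0.03,2.6,0,0,0],[0,-0.03,2.75,0,0,0],[0,-0.03,2.75,0,0,0]]

```text
time: 2.58
position: [0.5433, 0.1289, 0.2448]
tool_rot: [0.214, 0.977, 0.0, 0.0]
ft_force: [0.1, -0.4, 0.5]
grip_width: 0.0434
grip_force: 0.0
```

Call:
move_arm:
  commands:
    - [[0,0,0,0,0,0],[0,0,0,0,0,0],[0,0,0,0,0,0],[0,0,0,0,0,0],[0,0,0,0,0,0],[0,0,0,0,0,0]]
  claw: 1
  squeeze: 15

```text
time: 3.32
position: [0.5436, 0.1286, 0.2452]
tool_rot: [0.214, 0.977, 0.0, 0.0]
ft_force: [-0.6, -0.5, 5.3]
grip_width: 0.0239
grip_force: 15.0
```

Call:
move_arm:
  commands:
    - [[0,0,0,0,0,0],[0,0,0,0,0,0],[0,0,-0.3,0,0,0],[0,0,-0.8,0,0,0],[0,0,-1.4,0,0,0],[0,0,-1.8,0,0,0],[0,0,-2,0,0,0],[0,0,-2,0,0,0]]
  squeeze: 55

```text
time: 4.32
position: [0.5433, 0.1286, 0.325]
tool_rot: [0.214, 0.977, 0.0, 0.0]
ft_force: [0.4, 0.6, -1.6]
grip_width: 0.023
grip_force: 55.0
```

```bash
python3 - <<'E'
from h import *; from rig import *
o=get_obs();print(o["position"],o["ft_force"],o["grip_width"],o["grip_force"])
for n,x in(("h0",[.5792,-.2392]),("h1",[.5648,-.2]),("h2",[.5506,-.1605])): print(n,shift(o,x+[.326]))
a=camera("side");np.savez("s3.npz",**a)
cv2.imwrite("pics/c3.png",cv2.resize(a["pixels"][110:290,230:380],None,fx=4,fy=3.3))
E
```

```text
[0.54327627 0.12864322 0.32502147] [ 0.35637877  0.62940533 -1.58178975] 0.02297271967952317 54.999953132355586
h0 [-4.656 -7.981 -0.024]
h1 [-3.92  -7.241 -0.024]
h2 [-3.185 -6.492 -0.024]
```

View pics/c3.png

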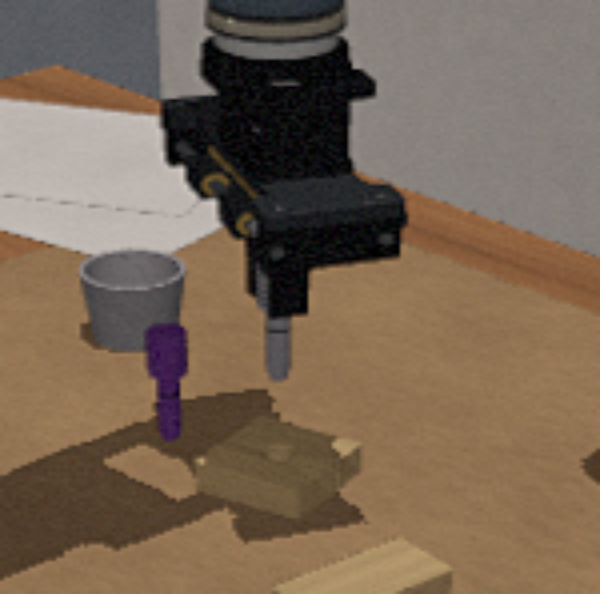

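The pin hangs upright in the fingers, with its foot at (278,378), and nothing else was disturbed. Next I move it above hole2, about 20 mm clear.

Call:
move_arm:
  commands:
    - [[-0.3,-0.6,0,0,0,0],[-0.8,-1.6,0,0,0,0],[-1.35,-2.8,0,0,0,0],[-1.9,-4,0,0,0,0],[-2.45,-5.1,0,0,0,0],[-2.9,-6,0,0,0,0],[-3.15,-6.4,0.1,0,0,0],[-3.185,-6.49,0.25,0,0,0],[-3.185,-6.49,0.25,0,0,0],[-3.185,-6.49,0.25,0,0,0]]

```text
time: 5.62
position: [0.5505, -0.1589, 0.3144]
tool_rot: [0.213, 0.977, 0.0, -0.001]
ft_force: [-0.1, -0.1, -0.5]
grip_width: 0.0228
grip_force: 55.0
```

```bash
python3 - <<'E'
from h import *; from rig import *
o=get_obs();print(o["position"],o["ft_force"],o["grip_width"])
a=camera("side");b=camera("top");np.savez("s4.npz",**a);np.savez("t4.npz",**b)
cv2.imwrite("pics/c4.png",np.hstack([cv2.resize(a["pixels"][210:340,370:470],None,fx=4,fy=4),cv2.resize(b["pixels"][150:280,390:490],None,fx=4,fy=4)]))
# predicted pixel of hole2 mouth, foot in the side view
K,E=a["camera_matrix"],a["extrinsics"]
for p in([.5506,-.1605,.055],[*o["position"][:2],o["position"][2]-.239],[*o["position"][:2],o["position"][2]-.20]):
    q=E[:3,:3]@p+E[:3,3];print(K[0,0]*q[0]/-q[2]+K[0,2],-K[1,1]*q[1]/-q[2]+K[1,2])
E
```

```text
[ 0.55053446 -0.15890369  0.31444335] [-0.06946238 -0.12725385 -0.45212966] 0.022797718554950497
401.14334368732864 288.7761719209652
401.4715636871325 280.20016006851824
403.39973274797575 264.0090773016487
```

View pics/c4.png

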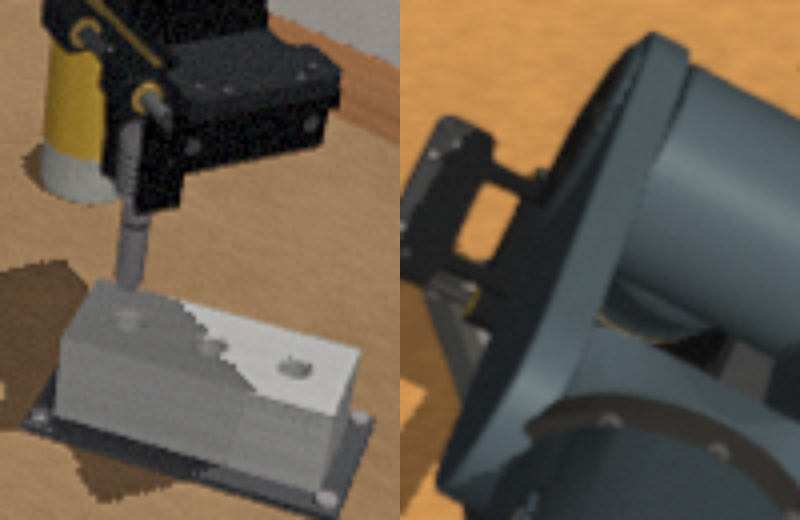

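The side view puts the foot at (402,282) and the mouth of hole2 at (402,290). Both are offset alike from the prediction, so the alignment is good. I'll enter gently.

Call:
move_arm:
  commands:
    - [[0,0,0.1,0,0,0],[0,0,0.25,0,0,0],[0,0,0.4,0,0,0],[0,0,0.5,0,0,0],[0,0,0.58,0,0,0],[0,0,0.58,0,0,0]]

```text
time: 6.48
position: [0.5506, -0.1605, 0.2912]
tool_rot: [0.214, 0.977, 0.0, -0.0]
ft_force: [0.4, -0.5, -1.1]
grip_width: 0.0227
grip_force: 55.0
```

Call:
move_arm:
  commands:
    - [[0,0,0.05,0,0,0],[0,0,0.1,0,0,0],[0,0,0.15,0,0,0],[0,0,0.15,0,0,0]]

```text
time: 6.98
position: [0.5508, -0.1606, 0.2855]
tool_rot: [0.214, 0.977, -0.0, 0.0]
ft_force: [0.2, -1.9, -1.9]
grip_width: 0.0228
grip_force: 55.0
```

Call:
move_arm:
  commands:
    - [[0,0,0.05,0,0,0],[0,0,0.1,0,0,0],[0,0,0.15,0,0,0],[0,0,0.15,0,0,0]]

```text
time: 7.48
position: [0.5507, -0.1606, 0.2794]
tool_rot: [0.214, 0.977, -0.0, 0.0]
ft_force: [0.0, -2.8, -2.4]
grip_width: 0.0224
grip_force: 55.0
```

Call:
move_arm:
  commands:
    - [[-0.005,-0.011,0.05,0,0,0],[-0.005,-0.011,0.1,0,0,0],[-0.005,-0.011,0.15,0,0,0],[-0.005,-0.011,0.15,0,0,0]]

```text
time: 7.98
position: [0.5507, -0.1609, 0.2733]
tool_rot: [0.214, 0.977, 0.0, -0.0]
ft_force: [0.4, -3.0, -1.2]
grip_width: 0.0229
grip_force: 55.0
```

Call:
move_arm:
  commands:
    - [[-0.005,-0.011,0.04,0,0,0],[-0.005,-0.011,0.08,0,0,0],[-0.005,-0.011,0.12,0,0,0],[-0.005,-0.011,0.12,0,0,0]]

```text
time: 8.48
position: [0.5508, -0.1612, 0.2699]
tool_rot: [0.214, 0.977, 0.0, 0.0]
ft_force: [-0.7, -0.9, 6.9]
grip_width: 0.0226
grip_force: 55.0
```

Call:
move_arm:
  commands:
    - [[0,0,0.03,0,0,0],[0,0,0.06,0,0,0],[0,0,0.09,0,0,0],[0,0,0.09,0,0,0]]

```text
time: 8.98
position: [0.5508, -0.1612, 0.2664]
tool_rot: [0.214, 0.977, 0.0, 0.0]
ft_force: [-0.6, 0.9, 6.9]
grip_width: 0.0228
grip_force: 55.0
```

Call:
move_arm:
  commands:
    - [[0,0,0.03,0,0,0],[0,0,0.06,0,0,0],[0,0,0.06,0,0,0]]

```text
time: 9.35
position: [0.5508, -0.1612, 0.2641]
tool_rot: [0.214, 0.977, 0.0, 0.0]
ft_force: [-1.3, 0.1, 7.5]
grip_width: 0.0225
grip_force: 55.0
```

Call:
move_arm:
  commands:
    - [[0,0,0.02,0,0,0],[0,0,0.05,0,0,0],[0,0,0.05,0,0,0]]

```text
time: 9.72
position: [0.5511, -0.1613, 0.264]
tool_rot: [0.214, 0.977, -0.0, 0.001]
ft_force: [-3.2, 0.6, 18.0]
grip_width: 0.023
grip_force: 55.0
```

Call:
move_arm:
  commands:
    - [[0,0,0.02,0,0,0],[0,0,0.05,0,0,0],[0,0,0.05,0,0,0]]

```text
time: 10.1
position: [0.5515, -0.1615, 0.2637]
tool_rot: [0.214, 0.977, -0.0, 0.002]
ft_force: [-3.5, 1.3, 28.4]
grip_width: 0.0227
grip_force: 55.0
```

Hole2 bottoms at TCP z = 0.264, which is about 30 mm deep, so it is too shallow. Next I withdraw and try hole1.

Call:
move_arm:
  commands:
    - [[0,0,-0.15,0,0,0],[0,0,-0.4,0,0,0],[0,0,-0.8,0,0,0],[0,0,-1.15,0,0,0],[0,0,-1.3,0,0,0],[-0.1,-0.1,-1.3,0,0,0],[-0.4,-0.4,-1.3,0,0,0],[-0.65,-0.66,-1.3,0,0,0],[-0.735,-0.744,-1.3,0,0,0],[-0.735,-0.744,-1.3,0,0,0],[-0.735,-0.744,-1.3,0,0,0]]

```text
time: 11.48
position: [0.5647, -0.2004, 0.3105]
tool_rot: [0.214, 0.977, 0.0, -0.001]
ft_force: [0.3, 0.8, -0.9]
grip_width: 0.0225
grip_force: 55.0
```

```bash
python3 - <<'E'
from h import *; from rig import *
o=get_obs();print(o["position"],o["ft_force"],shift(o,[.565,-.2005,.290]))
a=camera("side")
cv2.imwrite("pics/c5.png",cv2.resize(a["pixels"][210:340,370:480],None,fx=5,fy=4.5))
E
```

```text
[ 0.56471643 -0.20044975  0.31049381] [ 0.34685978  0.83346863 -0.88019816] [-0.008  0.002  0.512]
```

View pics/c5.png

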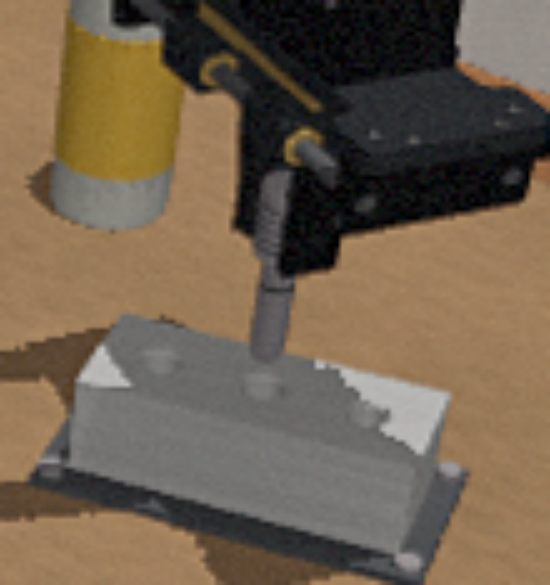

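The side view shows the foot at (265,355), just above hole1's mouth at (263,385), with the pin upright. I'll go down.

Call:
move_arm:
  commands:
    - [[0,0,0.2,0,0,0],[0,0,0.35,0,0,0],[0,0,0.5,0,0,0],[0,0,0.55,0,0,0],[0,0,0.6,0,0,0],[0,0,0.6,0,0,0]]

```text
time: 12.28
position: [0.565, -0.2008, 0.2867]
tool_rot: [0.214, 0.977, -0.0, 0.0]
ft_force: [1.0, 0.6, -1.2]
grip_width: 0.0225
grip_force: 55.0
```

Call:
move_arm:
  commands:
    - [[0,0,0.05,0,0,0],[0,0,0.1,0,0,0],[0,0,0.15,0,0,0],[0,0,0.15,0,0,0]]

```text
time: 12.78
position: [0.565, -0.2008, 0.2806]
tool_rot: [0.214, 0.977, -0.0, 0.0]
ft_force: [0.5, -0.1, -1.2]
grip_width: 0.0227
grip_force: 55.0
```

Call:
move_arm:
  commands:
    - [[0,0,0.05,0,0,0],[0,0,0.1,0,0,0],[0,0,0.15,0,0,0],[0,0,0.2,0,0,0],[0,0,0.2,0,0,0]]

```text
time: 13.4
position: [0.5652, -0.2008, 0.2741]
tool_rot: [0.214, 0.977, -0.0, 0.001]
ft_force: [-0.9, 0.6, 6.2]
grip_width: 0.0228
grip_force: 55.0
```

Call:
move_arm:
  commands:
    - [[0,0,0.05,0,0,0],[0,0,0.1,0,0,0],[0,0,0.1,0,0,0]]

```text
time: 13.78
position: [0.5652, -0.2008, 0.2702]
tool_rot: [0.214, 0.977, -0.0, 0.001]
ft_force: [-0.9, 1.1, 6.5]
grip_width: 0.0229
grip_force: 55.0
```

Call:
move_arm:
  commands:
    - [[0,0,0.04,0,0,0],[0,0,0.08,0,0,0],[0,0,0.08,0,0,0]]

```text
time: 14.15
position: [0.5652, -0.2008, 0.267]
tool_rot: [0.214, 0.977, -0.0, 0.001]
ft_force: [-1.2, 1.1, 6.2]
grip_width: 0.0228
grip_force: 55.0
```

Call:
move_arm:
  commands:
    - [[0,0,0.04,0,0,0],[0,0,0.08,0,0,0],[0,0,0.08,0,0,0]]

```text
time: 14.52
position: [0.5652, -0.2008, 0.2638]
tool_rot: [0.214, 0.977, -0.0, 0.001]
ft_force: [-1.5, 0.8, 6.2]
grip_width: 0.0226
grip_force: 55.0
```

Call:
move_arm:
  commands:
    - [[0,0,0.03,0,0,0],[0,0,0.06,0,0,0],[0,0,0.06,0,0,0]]

```text
time: 14.9
position: [0.5652, -0.2008, 0.2614]
tool_rot: [0.214, 0.977, -0.0, 0.001]
ft_force: [-1.5, 0.4, 6.7]
grip_width: 0.0227
grip_force: 55.0
```

Now at the 33 mm level; small steps.

Call:
move_arm:
  commands:
    - [[0,0,0.02,0,0,0],[0,0,0.05,0,0,0],[0,0,0.05,0,0,0]]

```text
time: 15.28
position: [0.5654, -0.2009, 0.261]
tool_rot: [0.214, 0.977, -0.0, 0.001]
ft_force: [-2.6, 1.1, 15.5]
grip_width: 0.0225
grip_force: 55.0
```

Call:
move_arm:
  commands:
    - [[0,0,0.02,0,0,0],[0,0,0.05,0,0,0],[0,0,0.05,0,0,0]]

```text
time: 15.65
position: [0.5658, -0.201, 0.2608]
tool_rot: [0.214, 0.977, -0.001, 0.002]
ft_force: [-4.0, 2.5, 24.5]
grip_width: 0.0228
grip_force: 55.0
```

Hole1 bottoms at z = 0.261, about 33 mm deep and also too shallow. That leaves hole0.

Call:
move_arm:
  commands:
    - [[0,0,-0.15,0,0,0],[0,0,-0.4,0,0,0],[0,0,-0.8,0,0,0],[0,0,-1.15,0,0,0],[0,0,-1.35,0,0,0],[-0.1,-0.1,-1.35,0,0,0],[-0.4,-0.4,-1.35,0,0,0],[-0.65,-0.66,-1.35,0,0,0],[-0.735,-0.744,-1.35,0,0,0],[-0.735,-0.744,-1.35,0,0,0],[-0.735,-0.744,-1.3,0,0,0]]

```text
time: 17.02
position: [0.5791, -0.2398, 0.3078]
tool_rot: [0.214, 0.977, 0.0, -0.0]
ft_force: [0.5, -0.0, -0.9]
grip_width: 0.023
grip_force: 55.0
```

Call:
move_arm:
  commands:
    - [[0,0,0.2,0,0,0],[0,0,0.35,0,0,0],[0,0,0.45,0,0,0],[0,0,0.5,0,0,0],[0,0,0.55,0,0,0],[0,0,0.55,0,0,0]]

```text
time: 17.77
position: [0.5793, -0.2401, 0.2859]
tool_rot: [0.214, 0.977, -0.0, 0.0]
ft_force: [-0.2, -0.1, -0.7]
grip_width: 0.023
grip_force: 55.0
```

Call:
move_arm:
  commands:
    - [[0,0,0.05,0,0,0],[0,0,0.1,0,0,0],[0,0,0.15,0,0,0],[0,0,0.15,0,0,0]]

```text
time: 18.27
position: [0.5793, -0.2401, 0.2798]
tool_rot: [0.214, 0.977, -0.0, 0.0]
ft_force: [0.7, -1.7, -0.9]
grip_width: 0.0229
grip_force: 55.0
```

Call:
move_arm:
  commands:
    - [[0,0,0.05,0,0,0],[0,0,0.1,0,0,0],[0,0,0.15,0,0,0],[0,0,0.2,0,0,0],[0,0,0.2,0,0,0]]

```text
time: 18.9
position: [0.5794, -0.2401, 0.2723]
tool_rot: [0.214, 0.977, -0.0, 0.0]
ft_force: [-0.8, -1.1, 1.8]
grip_width: 0.0229
grip_force: 55.0
```

Call:
move_arm:
  commands:
    - [[0,0,0.05,0,0,0],[0,0,0.1,0,0,0],[0,0,0.1,0,0,0]]

```text
time: 19.27
position: [0.5794, -0.2401, 0.2691]
tool_rot: [0.214, 0.977, -0.0, 0.001]
ft_force: [-0.4, -0.9, 6.2]
grip_width: 0.0227
grip_force: 55.0
```

Call:
move_arm:
  commands:
    - [[0,0,0.04,0,0,0],[0,0,0.08,0,0,0],[0,0,0.08,0,0,0]]

```text
time: 19.65
position: [0.5795, -0.2402, 0.2661]
tool_rot: [0.214, 0.977, -0.0, 0.001]
ft_force: [-1.4, 0.5, 6.8]
grip_width: 0.0226
grip_force: 55.0
```

Call:
move_arm:
  commands:
    - [[0,0,0.04,0,0,0],[0,0,0.08,0,0,0],[0,0,0.08,0,0,0]]

```text
time: 20.02
position: [0.5795, -0.2401, 0.2629]
tool_rot: [0.214, 0.977, -0.0, 0.001]
ft_force: [-1.3, 0.2, 7.4]
grip_width: 0.0228
grip_force: 55.0
```

Call:
move_arm:
  commands:
    - [[0,0,0.04,0,0,0],[0,0,0.08,0,0,0],[0,0,0.08,0,0,0]]

```text
time: 20.4
position: [0.5795, -0.2402, 0.2597]
tool_rot: [0.214, 0.977, -0.0, 0.001]
ft_force: [-0.0, 0.7, 6.7]
grip_width: 0.0227
grip_force: 55.0
```

Call:
move_arm:
  commands:
    - [[0,0,0.04,0,0,0],[0,0,0.08,0,0,0],[0,0,0.08,0,0,0]]

```text
time: 20.78
position: [0.5795, -0.2401, 0.2564]
tool_rot: [0.214, 0.977, -0.0, 0.001]
ft_force: [-1.4, 0.6, 7.2]
grip_width: 0.0229
grip_force: 55.0
```

Call:
move_arm:
  commands:
    - [[0,0,0.02,0,0,0],[0,0,0.05,0,0,0],[0,0,0.05,0,0,0]]

```text
time: 21.15
position: [0.5795, -0.2402, 0.2545]
tool_rot: [0.214, 0.977, -0.0, 0.001]
ft_force: [-0.1, 0.8, 7.0]
grip_width: 0.0227
grip_force: 55.0
```

Call:
move_arm:
  commands:
    - [[0,0,0.02,0,0,0],[0,0,0.05,0,0,0],[0,0,0.05,0,0,0]]

```text
time: 21.52
position: [0.5797, -0.2402, 0.254]
tool_rot: [0.214, 0.977, -0.0, 0.001]
ft_force: [-1.8, 0.1, 13.8]
grip_width: 0.023
grip_force: 55.0
```

Call:
move_arm:
  commands:
    - [[0,0,0.02,0,0,0],[0,0,0.04,0,0,0],[0,0,0.04,0,0,0]]

```text
time: 21.9
position: [0.5799, -0.2403, 0.2539]
tool_rot: [0.214, 0.977, -0.001, 0.002]
ft_force: [-3.3, 2.2, 21.9]
grip_width: 0.0229
grip_force: 55.0
```

Hole0 bottoms at z = 0.254, which is 40 mm, the full-depth hole. I'll relieve the push, open and retreat.

Call:
move_arm:
  commands:
    - [[0,0,-0.03,0,0,0],[0,0,-0.06,0,0,0],[0,0,-0.06,0,0,0]]

```text
time: 22.28
position: [0.5796, -0.2402, 0.254]
tool_rot: [0.214, 0.977, -0.0, 0.001]
ft_force: [-1.5, 0.1, 10.1]
grip_width: 0.0226
grip_force: 55.0
```

Call:
move_arm:
  commands:
    - [[0,0,0,0,0,0],[0,0,0,0,0,0],[0,0,0,0,0,0],[0,0,0,0,0,0],[0,0,0,0,0,0]]
  claw: 0

```text
time: 22.9
position: [0.5792, -0.24, 0.2517]
tool_rot: [0.214, 0.977, 0.0, -0.0]
ft_force: [0.5, -0.1, 0.4]
grip_width: 0.0432
grip_force: 0.0
```

Call:
move_arm:
  commands:
    - [[0,0,-0.3,0,0,0],[0,0,-0.8,0,0,0],[0,0,-1.6,0,0,0],[0,0,-2.6,0,0,0],[0,0,-3.2,0,0,0],[1,0,-3.2,0,0,0],[2,0,-3.2,0,0,0],[3,0,-3.2,0,0,0],[3,0,-3.2,0,0,0]]

```text
time: 24.02
position: [0.4677, -0.1882, 0.3805]
tool_rot: [0.214, 0.977, 0.001, -0.001]
ft_force: [-0.4, -0.1, 0.5]
grip_width: 0.0438
grip_force: 0.0
```

```bash
python3 - <<'E'
from h import *; from rig import *
o=get_obs();print(o["position"],o["ft_force"],o["grip_width"])
a=camera("side");b=camera("top");P=cloud(b);m=np.zeros((480,640),bool);m[190:260,395:480]=1
f=m&(P[...,2]>.085)&(P[...,2]<.125);print("head z",f.sum(),np.median(P[f],axis=0) if f.any() else 0)
cv2.imwrite("pics/c6.png",np.hstack([cv2.resize(a["pixels"][240:340,370:470],None,fx=5,fy=5),cv2.resize(a["pixels"],(300,500))]))
E
```

```text
[ 0.46766674 -0.1882042   0.38054971] [-0.41876286 -0.13453149  0.54520468] 0.043781385282569335
head z 139 [ 0.5777313  -0.23688901  0.10400818]
```

View pics/c6.png

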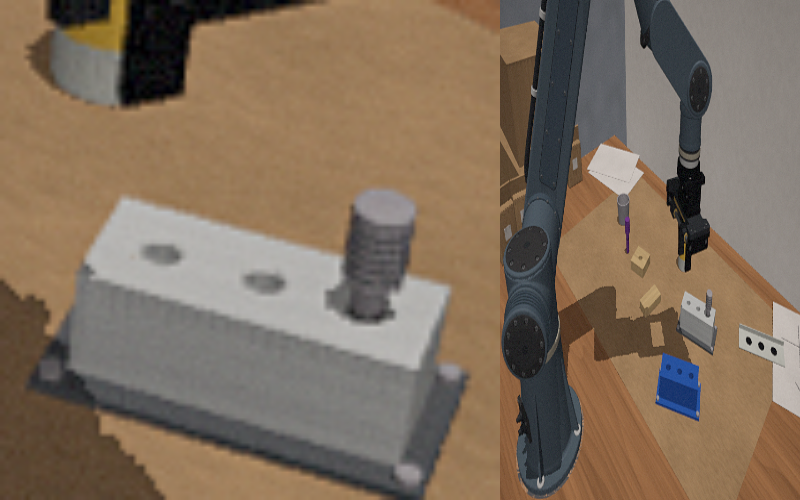

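The pin stands in hole0 (crop 370,310) with its ring at the top face. The head top measures z = 0.104 against the expected 0.105, so it is fully home. The gripper is clear and the bystanders haven't moved.

```bash
python3 -c "
from rig import *
print(hand_in())"
```

```text
the job is handed in; nothing more can be done
None
```

The gauge pin stands fully home in hole0, released and with its ring level with the top face; hole2 measured about 30 mm deep and hole1 about 33 mm, the highest downward push I read was about 28 N, and the job is handed in.

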